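# Take a nest of steel beakers apart and put each in its tray

## Robot

A 7-joint arm with a two-finger parallel gripper is mounted at the origin on a cart in front of the work surface, level with it; the furniture and walls round the work are solid. World frame = base frame: x ahead of the robot, y to its left, z up, the work surface at z = 0. Lengths are in m, angles in rad, forces in N, time in s.
With the tool pointing down it reaches from about 0.4 to 0.85 m from the base axis. Payload 10.4 kg.
Tool frame: the origin (TCP) lies at the very end of the fingers, on their centre line; the grasp point (between the pads) lies 19 mm behind it (grip_point_offset is the distance from the TCP to the grasp point, in m); z points along the fingers, y is the line along which they close (so a half turn about z gives the same grasp; the last joint's range is limited). The gripper opens to 87 mm and grips with 3 to 60 N. Pads are 19 mm wide; open, the fingers measure 117 mm over their backs; the gripper's body (75 mm by 190 mm) begins 51 mm behind the grasp point.
Start: joints at [1.283, 0.332, -0.065, 1.46, 0.022, 1.35, -0.088], TCP at [0.164, -0.603, 0.223] pointing down, gripper open.
Joint ranges: [-2.6, 2.6], [-0.5, 2.12], [-1.47, 1.34], [0.16, 2.42], [-1.27, 4.41], [0.06, 2.06], [-2.6, 2.6]. Speed limits (rad/s): [2.22, 2.22, 2.79, 2.79, 3.14, 3.14, 3.14].

## Interface

Orientations are given as a unit quaternion [x, y, z, w].
In Python, from bench import * gives the robot as it stands.
- The arm moves only by the tool play_rows, never from a script. Its argument "increments" is text: rows parted by semicolons, each of 7 numbers parted by spaces: the turn, a rotation vector about the tool's x, y, z in rad, then the shift along the tool's x, y, z in m, then the opening, from 0 (shut) to 1 (fully open). A call has 1 to 8 rows; each row is the pose to reach, as a shift and turn from the pose commanded when the call began, along the tool's axes at that moment; what a row does not reach only later rows make up. A row lasts 1/10 s, in which the tool goes at most 50 mm and 8.59 degrees, less where a joint would pass 70% of its speed; a pose out of reach is approached as far as the arm can. A call with a gripper value outside its range is refused whole. The fingers move at their own pace and stop on an object; "grip_force" is the grip in N (left out, the last holds). Time passes only in rows, so rows that repeat a pose let the fingers close. It gives the time, the measured TCP pose, the force, the opening and the grip force at its end, in the units of the state.
- read_state(): the state, without advancing time (a new reading comes with each control period).
- camera(name): name is "side" or "top"; returns a dict with "color" (480x640x3 uint8, red, green, blue), "fx", "fy", "cx", "cy" (pixels), "k1" (the pictures are not rectified: a ray, as slopes to the right and down, at radius r is drawn at 1 + k1 r^2 times it, then the intrinsics apply), "camera_from_world" (4x4, takes a point from world to camera coordinates). Camera axes: x right, y down, z forward; pixel columns grow to the right and rows downward; lengths in m; the calibration is good to about 2 mm. A picture is of the moment at which its call begins. There is no depth.
- close_job(): hands the job in; it is judged then, once.
The state is a dict: "time": time; "joint_positions": joint angles; "joint_vel": joint speeds; "joint_torque": joint torques, N m; "ee_pos": TCP position; "eef_rot": TCP orientation; "ft_force": force on the tool from outside, world axes, zero at the start; "torque": the same for the moment, N m; "width": finger opening in m; "grip_force": force on a finger pad.
Only numpy, scipy, OpenCV 4.12 (cv2) and the standard library are available. Lean on these libraries where they do the work, as an engineer would, in place of code of your own. Each camera call takes 0.05 s, during which the arm holds its last target. There are 200 camera calls.

## Task

The washed steelware has come back as a nest, a tall beaker inside a squat beaker inside a low dish, with one more tall and one more squat beaker standing near it. Take the nest apart and put all five away standing upright, each in the white tray whose round wells are made for its kind, one to a well. Set them down rather than dropping them, and leave the staining jar and the dropper bottle standing where they are.

Things in the scene. Friction and masses are not known exactly. Their poses are not given: they have to be found in the camera images.
- dish: Low round dish of plain steel, the outermost of the nest: an open straight-sided cylinder without a lip, outside diameter 68 mm, height 34 mm, wall 2 mm, floor 3 mm. Origin: centre of the underside; z up. About 0.10 kg. Loose on the bench.
- squat_1: Squat beaker of plain steel, a straight-sided open cylinder, outside diameter 56 mm, height 62 mm, wall 2 mm, floor 3 mm, a small pouring lip at the rim (5 mm out, look only). Origin: centre of the underside; z up along its axis. About 0.10 kg. At the start it stands in the dish (on the dish's floor, 4 mm play all round), its upper 31 mm above the dish's rim.
- tall_1: Tall beaker of plain steel, a straight-sided open cylinder, outside diameter 46 mm, height 92 mm, wall 2 mm, floor 3 mm, a small pouring lip at the rim (5 mm out, look only). Origin: centre of the underside; z up along its axis. About 0.09 kg. At the start it stands in squat_1 (on its floor, 3 mm play all round), its upper 33 mm above squat_1's rim.
- squat_2: Squat beaker of plain steel, a straight-sided open cylinder, outside diameter 56 mm, height 62 mm, wall 2 mm, floor 3 mm, a small pouring lip at the rim (5 mm out, look only). Origin: centre of the underside; z up along its axis. About 0.10 kg. At the start it stands empty on the bench by itself.
- tall_2: Tall beaker of plain steel, a straight-sided open cylinder, outside diameter 46 mm, height 92 mm, wall 2 mm, floor 3 mm, a small pouring lip at the rim (5 mm out, look only). Origin: centre of the underside; z up along its axis. About 0.09 kg. At the start it stands empty on the bench by itself.
- tall_tray: White moulded tray for the tall beakers, fixed to the bench, 84 mm (its x) by 159 mm (its y), 16 mm high, with two round wells 64 mm across, the narrowest of the three trays' wells. Origin: centre of the underside; well centres at y = +37.5 mm and y = -37.5 mm, x = 0; well floors 4 mm above the bench (wells 12 mm deep).
- squat_tray: White moulded tray for the squat beakers, fixed to the bench, 94 mm (its x) by 179 mm (its y), 16 mm high, with two round wells 74 mm across. Origin: centre of the underside; well centres at y = +42.5 mm and y = -42.5 mm, x = 0; well floors 4 mm above the bench (wells 12 mm deep).
- dish_tray: White moulded tray for the dish, fixed to the bench, square, 106 mm by 106 mm, 16 mm high, with a single round well 86 mm across at its centre. Origin: centre of the underside; well floor 4 mm above the bench (well 12 mm deep).
- staining_jar: Bystander: ribbed, dark blue glass staining jar with a white screw lid, 50 x 51 mm, 104 mm high, loose on the bench. Origin: centre of the underside. To be left alone.
- dropper_bottle: Bystander: small brown dropper bottle with a black bulb, 33 mm across, 102 mm high, loose on the bench. Origin: centre of the underside. To be left alone.
Things that resemble listed ones, but are neither listed nor needed, are in the scene too. What is shaped like the tall_2 but yellow is not meant.

How it is judged:
At the end, for the whole second after the job is handed in: Tall and squat beakers in the two wells of their own trays, dish in the dish tray: one to a well, each within 12 mm of the well centre along either tray axis, underside within 2.5 mm of the well floor, upright within 0.08 rad, at rest and let go; jar and bottle as they stood (z of tall_1 in the frame of tall_tray between 0.0015 and 0.0065 m and angle between each of tall_1, tall_2, squat_1, squat_2, dish's own z axis and vertical below 0.08 rad and linear speed of each of tall_1, tall_2, squat_1, squat_2, dish below 0.02 m/s and contact force between the fingers and tall_1 below 0.1 N and z of tall_2 in the frame of tall_tray between 0.0015 and 0.0065 m and contact force between the fingers and tall_2 below 0.1 N and z of squat_1 in the frame of squat_tray between 0.0015 and 0.0065 m and contact force between the fingers and squat_1 below 0.1 N and z of squat_2 in the frame of squat_tray between 0.0015 and 0.0065 m and contact force between the fingers and squat_2 below 0.1 N and z of dish in the frame of dish_tray between 0.0015 and 0.0065 m and contact force between the fingers and dish below 0.1 N and ((x of tall_1 in the frame of tall_tray between -0.012 and 0.012 m and y of tall_1 in the frame of tall_tray between 0.0255 and 0.0495 m and x of tall_2 in the frame of tall_tray between -0.012 and 0.012 m and y of tall_2 in the frame of tall_tray between -0.0495 and -0.0255 m) or (x of tall_1 in the frame of tall_tray between -0.012 and 0.012 m and y of tall_1 in the frame of tall_tray between -0.0495 and -0.0255 m and x of tall_2 in the frame of tall_tray between -0.012 and 0.012 m and y of tall_2 in the frame of tall_tray between 0.0255 and 0.0495 m)) and ((x of squat_1 in the frame of squat_tray between -0.012 and 0.012 m and y of squat_1 in the frame of squat_tray between 0.0305 and 0.0545 m and x of squat_2 in the frame of squat_tray between -0.012 and 0.012 m and y of squat_2 in the frame of squat_tray between -0.0545 and -0.0305 m) or (x of squat_1 in the frame of squat_tray between -0.012 and 0.012 m and y of squat_1 in the frame of squat_tray between -0.0545 and -0.0305 m and x of squat_2 in the frame of squat_tray between -0.012 and 0.012 m and y of squat_2 in the frame of squat_tray between 0.0305 and 0.0545 m)) and x of dish in the frame of dish_tray between -0.012 and 0.012 m and y of dish in the frame of dish_tray between -0.012 and 0.012 m and distance of each of staining_jar, dropper_bottle from where it was at the start of the episode below 0.02 m); the robot touches nothing.
It fails at once if a vessel falls free from more than about 25 mm ((linear speed of tall_1 above 0.7 m/s and contact force between tall_1 and anything else below 0.05 N) or (linear speed of tall_2 above 0.7 m/s and contact force between tall_2 and anything else below 0.05 N) or (linear speed of squat_1 above 0.7 m/s and contact force between squat_1 and anything else below 0.05 N) or (linear speed of squat_2 above 0.7 m/s and contact force between squat_2 and anything else below 0.05 N) or (linear speed of dish above 0.7 m/s and contact force between dish and anything else below 0.05 N)).
It fails at once if the staining jar or the dropper bottle is pushed more than 20 mm or tipped (distance of any of staining_jar, dropper_bottle from where it was at the start of the episode above 0.02 m or angle between any of staining_jar, dropper_bottle's own z axis and vertical above 0.3 rad).
It also fails if it takes over 123 s, if anything falls off the work surface, if the arm or the gripper's body presses on something with over 40 N, if the wrist force passes 120 N, or if a joint passes its speed limit or range.

## Working session

There is one attempt and no reset: what is moved stays moved. The work goes in short steps, Python scripts to look and compute and a tool call to move; the robot and the scene stay as the last step left them, time stands still between calls to the robot, and variables do not carry over. Pictures are saved under pics/ and viewed, at most 14 in all, crops included, and the job is handed in when it is done.

Besides the shell and the picture viewer there is one more tool, called after ">>>" as name(argument=value, ...) on one line, values as JSON. play_rows: Moves the arm, as the interface text tells. Its arguments: {"type":"object","properties":{"increments":{"type":"string"},"grip_force":{"type":"number"}},"required":["increments"]}

```bash
mkdir -p pics
cat > h.py <<'E'
from bench import *
import numpy as np, cv2
def snap(n,f):
    c=camera(n); cv2.imwrite(f,cv2.cvtColor(c["color"],cv2.COLOR_RGB2BGR)); 
    np.savez(f.replace('.png','.npz'),color=c["color"],T=c["camera_from_world"],K=[c["fx"],c["fy"],c["cx"],c["cy"],c["k1"]]); return c
def load(f):
    d=np.load(f); return d["color"],d["T"],d["K"]
def ray(T,K,u,v):
    fx,fy,cx,cy,k1=K; xd=np.array([(u-cx)/fx,(v-cy)/fy]); x=xd.copy()
    for _ in range(20): x=xd/(1+k1*(x@x))
    R=T[:3,:3]; return -R.T@T[:3,3], R.T@np.array([x[0],x[1],1.])
def onz(T,K,u,v,z):
    o,d=ray(T,K,u,v); return o+d*(z-o[2])/d[2]
def proj(T,K,p):
    q=T[:3,:3]@np.array(p)+T[:3,3]; x=q[:2]/q[2]; x=x*(1+K[4]*(x@x)); return x*K[:2]+K[2:4]
E
python3 - <<'E'
from h import *
for n in("top","side"):
    c=snap(n,f"pics/{n}0.png"); T=c["camera_from_world"]; print(n,c["fx"],c["cx"],c["cy"],c["k1"],(-T[:3,:3].T@T[:3,3]).round(3),T[:3,:3].round(2).tolist())
s=read_state();print(s["time"],s["ee_pos"],s["eef_rot"],s["width"])
E
```

```text
top 607.7358584086768 310.4710368457756 230.00537304044053 0.05527607918012533 [ 0.278 -0.003  1.559] [[-0.03, -1.0, -0.01], [-0.99, 0.03, -0.14], [0.14, 0.01, -0.99]]
side 538.4563649707617 320.81408825485454 244.22647555417615 -0.07612824005448085 [0.472 0.878 0.877] [[-1.0, -0.03, -0.01], [-0.01, 0.7, -0.72], [0.03, -0.72, -0.7]]
0.1 [ 0.16350015 -0.60288795  0.2218548 ] [ 9.91242277e-01  1.32054377e-01 -1.21999677e-04 -6.12175730e-04] 0.08716343215105742
```

View pics/top0.png

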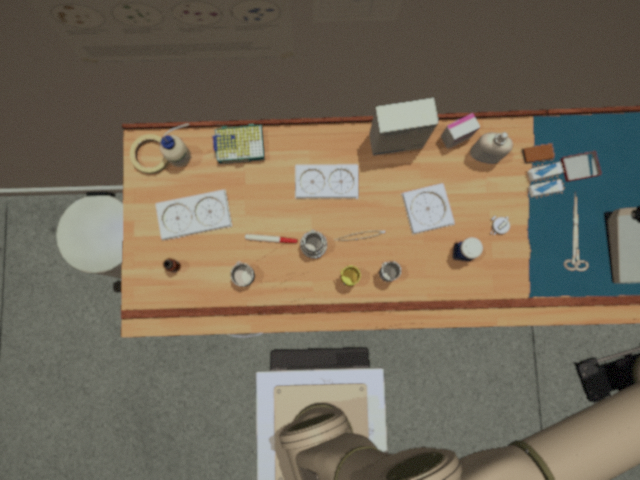

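View pics/side0.png

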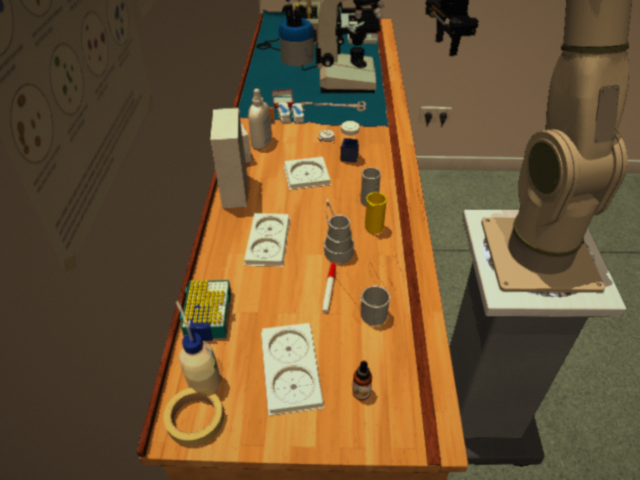

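Run:
```python
from h import *
def cr(img,u,v,h,s): return cv2.resize(img[v-h:v+h,u-h:u+h],(s,s),interpolation=cv2.INTER_CUBIC)
t=cv2.imread("pics/top0.png");s=cv2.imread("pics/side0.png")
a=np.hstack([cr(t,313,244,25,200),cr(t,242,275,25,200),cr(t,390,271,25,200),cr(t,350,276,25,200)])
b=np.hstack([cr(s,338,239,30,200),cr(s,375,306,30,200),cr(s,371,187,30,200),cr(s,363,380,30,200)])
c=np.hstack([cr(t,192,214,45,200),cr(t,326,181,45,200),cr(t,428,208,45,200),cr(t,467,249,30,200)])
cv2.imwrite("pics/crop1.png",np.vstack([a,b,c]))
```

```text
(no output)
```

View pics/crop1.png

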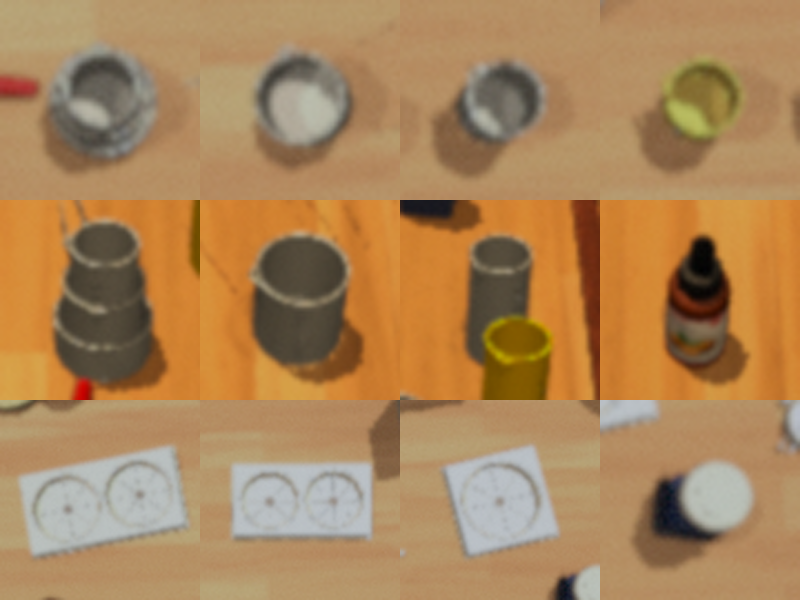

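Top view: steel tall_2 at (390,271) and the yellow twin at (350,276), which is not meant. The lone squat is at (242,275), and the nest at (313,244) has its tall rim near (314,240). Trays: squat (192,214), tall (326,181), dish (428,208). The jar is at about (463,251) and the dropper at (172,265). The crops confirm that the plain grey steel one is tall_2.

```bash
cat > meas.py <<'E'
from h import *
from scipy.optimize import least_squares
t=load("pics/top0.npz");s=load("pics/side0.npz")
def tri(a,b):
    (o1,d1),(o2,d2)=ray(t[1],t[2],*a),ray(s[1],s[2],*b)
    d1/=np.linalg.norm(d1);d2/=np.linalg.norm(d2)
    k=np.linalg.lstsq(np.c_[d1,-d2],o2-o1,rcond=None)[0]
    p,q=o1+k[0]*d1,o2+k[1]*d2
    return (p+q)/2,np.linalg.norm(p-q)
if __name__=="__main__":
    for n,a,b in[("nest",(314.2,240.2),(339.2,221.9)),("squat2",(242.7,274.7),(375.3,296.3)),("tall2",(390.8,271),(371.6,173.2)),("yellow",(350.7,274.7),(376.0,196.9))]:
        p,e=tri(a,b);print(n,p.round(4),round(e,4))
    def quad(img,u,v,hw,nm):
        hsv=cv2.cvtColor(img,cv2.COLOR_RGB2HSV);m=((hsv[...,1]<75)&(hsv[...,2]>120)).astype(np.uint8)
        z=np.zeros_like(m);z[v-hw:v+hw,u-hw:u+hw]=1;m&=z
        m=cv2.morphologyEx(m,cv2.MORPH_OPEN,np.ones((3,3)))
        c=max(cv2.findContours(m,0,1)[0],key=cv2.contourArea);return c
    for n,a,b,hw in[("squat",(192,214),(292,368),55),("tall",(326,181),(267,240),45),("dish",(428,208),(307,173),36)]:
        c=quad(t[0],*a,hw,n);P=np.array([onz(*t[1:],*p,.016)[:2] for p in c[:,0].astype(float)]).astype(np.float32)
        r=cv2.minAreaRect(P);print(n,"top",np.round(r[0],4),np.round(r[1],4),r[2])
        c=quad(s[0],*b,hw,n);P=np.array([onz(*s[1:],*p,.016)[:2] for p in c[:,0].astype(float)]).astype(np.float32)
        r=cv2.minAreaRect(P);print(n,"side",np.round(r[0],4),np.round(r[1],4),r[2])
E
python3 meas.py
```

```text
nest [0.4646 0.0009 0.0946] 0.0026
squat2 [0.3902 0.1801 0.0572] 0.0002
tall2 [ 0.3855 -0.1815  0.0913] 0.0009
yellow [ 0.3794 -0.0845  0.0962] 0.0002
squat top [0.5527 0.3108] [0.1027 0.188 ] 9.684638977050781
squat side [0.5531 0.3146] [0.0963 0.1804] 9.913435935974121
tall top [ 0.63   -0.0341] [0.1665 0.0902] 88.19881439208984
tall side [ 0.6297 -0.0336] [0.1602 0.0853] 88.78172302246094
dish top [ 0.5507 -0.2927] [0.1148 0.115 ] 11.995623588562012
dish side [ 0.5525 -0.2923] [0.1071 0.1076] 12.368253707885742
```

>>> play_rows(increments="0 0 -1.306 0.3246 -0.3486 0 1;0 0 -1.306 0.3246 -0.3486 0 1;0 0 -1.306 0.3246 -0.3486 0 1;0 0 -1.306 0.3246 -0.3486 0 1;0 0 -1.306 0.3246 -0.3486 0 1;0 0 -1.306 0.3246 -0.3486 0 1;0 0 -1.306 0.3246 -0.3486 0 1;0 0 -1.306 0.3246 -0.3486 0 1", grip_force=30)

```text
time: 0.9
ee_pos: [0.3504, -0.2474, 0.2224]
eef_rot: [0.742, 0.671, -0.0, 0.0]
ft_force: [0.6, -0.2, 0.1]
width: 0.0871
grip_force: 0.0
```

```bash
cat > go.py <<'E'
import sys
from bench import *
import numpy as np
from scipy.spatial.transform import Rotation as R
def d(x,y,z,yaw=90):
    s=read_state(); r=R.from_quat(s["eef_rot"]); t=R.from_euler('z',yaw,degrees=True)*R.from_euler('x',180,degrees=True)
    print(np.round(s["time"],2),"rot",(r.inv()*t).as_rotvec().round(3),"shift",r.inv().apply(np.array([x,y,z])-s["ee_pos"]).round(4),"q",np.round(s["joint_positions"],2),s["ee_pos"].round(4))
d(*map(float,sys.argv[1:]))
E
python3 go.py .3855 -.1815 .06
```

```text
0.9 rot [-0.   0.  -0.1] shift [0.0692 0.0284 0.1624] q [ 0.99 -0.09 -0.45  1.92 -0.04  1.3   0.45] [ 0.3504 -0.2474  0.2224]
```

>>> play_rows(increments="0 0 -0.1 0.067 0.029 0 1;0 0 -0.1 0.067 0.029 0 1;0 0 -0.1 0.067 0.029 0 1;0 0 -0.1 0.067 0.029 0 1;0 0 -0.1 0.067 0.029 0 1")

```text
time: 1.4
ee_pos: [0.3853, -0.1869, 0.2223]
eef_rot: [0.71, 0.704, -0.0, -0.0]
ft_force: [-0.2, -1.1, -0.4]
width: 0.0872
grip_force: 0.0
```

```bash
python3 go.py .3855 -.1815 .06
```

```text
1.4 rot [-0.    -0.    -0.008] shift [0.0054 0.0002 0.1623] q [ 0.91 -0.09 -0.53  1.92 -0.05  1.3   0.39] [ 0.3853 -0.1869  0.2223]
```

>>> play_rows(increments="0 0 -0.008 0.005 0 0.04 1;0 0 -0.008 0.005 0 0.08 1;0 0 -0.008 0.005 0 0.12 1;0 0 -0.008 0.005 0 0.15 1;0 0 -0.008 0.005 0 0.162 1;0 0 -0.008 0.005 0 0.162 1")

```text
time: 2.0
ee_pos: [0.3849, -0.1811, 0.0595]
eef_rot: [0.707, 0.707, -0.0, -0.001]
ft_force: [0.6, 0.4, -0.2]
width: 0.0872
grip_force: 0.0
```

>>> play_rows(increments="0 0 0 0 0 0 0.6;0 0 0 0 0 0 0.4;0 0 0 0 0 0 0.4;0 0 0 0 0 0 0.4;0 0 0 0 0 0 0.3;0 0 0 0 0 0 0.3", grip_force=25)

```text
time: 2.6
ee_pos: [0.3861, -0.1809, 0.0607]
eef_rot: [0.706, 0.708, 0.0, 0.0]
ft_force: [0.3, -0.1, 0.4]
width: 0.047
grip_force: 0.0
```

```bash
python3 go.py .629 -.0714 .12
```

```text
2.6 rot [0.    0.    0.002] shift [ 0.109   0.2431 -0.0592] q [ 0.88  0.11 -0.56  2.12  0.07  0.94  0.28] [ 0.3861 -0.1809  0.0607]
```

>>> play_rows(increments="0 0 0 0 0 0 0.3;0 0 0 0 0 0 0.3;0 0 0 0 0 0 0.3;0 0 0 0 0 -0.015 0.3;0 0 0 0 0 -0.035 0.3;0 0 0 0 0 -0.059 0.3;0 0 0 0 0 -0.059 0.3")

```text
time: 3.3
ee_pos: [0.3874, -0.1814, 0.1219]
eef_rot: [0.706, 0.708, 0.0, 0.002]
ft_force: [-0.5, -0.3, -1.0]
width: 0.0459
grip_force: 25.0
```

```bash
python3 go.py .629 -.0714 .12
```

```text
3.3 rot [0.003 0.002 0.002] shift [0.1095 0.2418 0.0024] q [ 0.9   0.01 -0.56  2.06  0.01  1.07  0.33] [ 0.3874 -0.1814  0.1219]
```

>>> play_rows(increments="0 0 0 0.01 0.03 0 0.3;0 0 0 0.025 0.07 0 0.3;0 0 0 0.045 0.11 0 0.3;0 0 0 0.067 0.15 0 0.3;0 0 0 0.087 0.19 0 0.3;0 0 0 0.102 0.225 0 0.3;0 0 0 0.1095 0.242 0 0.3;0 0 0 0.1095 0.242 0 0.3")

```text
time: 4.1
ee_pos: [0.6289, -0.0682, 0.1176]
eef_rot: [0.705, 0.709, 0.0, -0.001]
ft_force: [-0.0, 0.7, -0.7]
width: 0.0452
grip_force: 25.0
```

>>> play_rows(increments="0 0 0 0 0 0 0.3;0 0 0 0 0 0 0.3")

```text
time: 4.3
ee_pos: [0.6268, -0.0717, 0.1189]
eef_rot: [0.707, 0.708, -0.001, -0.0]
ft_force: [0.7, -0.1, -1.2]
width: 0.0459
grip_force: 25.0
```

```bash
python3 go.py .629 -.0714 .065; python3 -c "
from h import *
snap('top','pics/top1.png');c=snap('side','pics/side1.png')
s=cv2.imread('pics/side1.png')[140:340,170:430];t=cv2.imread('pics/top1.png')[120:270,230:450]
cv2.imwrite('pics/c2.png',np.vstack([cv2.resize(s,(390,300)),cv2.resize(t,(390,266))]))"
```

```text
4.3 rot [-0.001  0.001  0.001] shift [0.0003 0.0023 0.0539] q [ 0.51  0.49 -0.62  1.54  0.3   1.2  -0.16] [ 0.6268 -0.0717  0.1189]
```

View pics/c2.png

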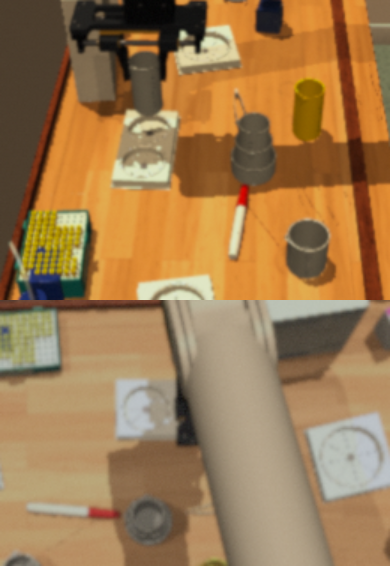

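The side crop shows tall_2 held upright over the far well of the tall tray, at crop (146,110). The nest, yellow beaker and squat_2 have not moved.

>>> play_rows(increments="0 0 0 0 0.002 0.015 0.3;0 0 0 0 0.002 0.03 0.3;0 0 0 0 0.002 0.042 0.3;0 0 0 0 0.002 0.049 0.3;0 0 0 0 0.002 0.0525 0.3;0 0 0 0 0.002 0.0525 0.3;0 0 0 0 0.002 0.0525 0.3")

```text
time: 5.1
ee_pos: [0.6301, -0.0708, 0.0675]
eef_rot: [0.706, 0.708, 0.0, 0.0]
ft_force: [-0.2, 0.2, -1.9]
width: 0.0457
grip_force: 25.0
```

```bash
python3 go.py .629 -.0714 .0647
```

```text
5.1 rot [0.001 0.    0.002] shift [-0.0006 -0.0011  0.0028] q [ 0.5   0.55 -0.61  1.58  0.34  1.12 -0.19] [ 0.6301 -0.0708  0.0675]
```

>>> play_rows(increments="0 0 0 0 0 0.001 0.3;0 0 0 0 0 0.002 0.3;0 0 0 0 0 0.002 0.3")

```text
time: 5.4
ee_pos: [0.6298, -0.0709, 0.0651]
eef_rot: [0.706, 0.708, -0.0, 0.0]
ft_force: [0.2, -0.5, -2.2]
width: 0.0458
grip_force: 25.0
```

>>> play_rows(increments="0 0 0 0 0 0 0.7;0 0 0 0 0 0 1;0 0 0 0 0 0 1;0 0 0 0 0 0 1;0 0 0 0 0 -0.03 1;0 0 0 0 0 -0.06 1;0 0 0 0 0 -0.1 1;0 0 0 0 0 -0.1 1")

```text
time: 6.2
ee_pos: [0.6326, -0.0705, 0.171]
eef_rot: [0.706, 0.708, 0.003, 0.003]
ft_force: [1.0, -0.4, 0.3]
width: 0.0866
grip_force: 0.0
```

```bash
python3 go.py .4646 .0009 .07
```

```text
6.2 rot [0.008 0.001 0.002] shift [ 0.0718 -0.1687  0.0995] q [ 0.52  0.46 -0.64  1.48  0.28  1.29 -0.15] [ 0.6326 -0.0705  0.171 ]
```

>>> play_rows(increments="0 0 0 0.015 -0.035 0 1;0 0 0 0.03 -0.075 0 1;0 0 0 0.047 -0.115 0 1;0 0 0 0.063 -0.15 0 1;0 0 0 0.072 -0.169 0 1;0 0 0 0.072 -0.169 0 1;0 0 0 0.072 -0.169 0 1")

```text
time: 6.9
ee_pos: [0.461, 0.0004, 0.1653]
eef_rot: [0.706, 0.708, 0.0, 0.001]
ft_force: [0.4, -0.3, 1.0]
width: 0.0872
grip_force: 0.0
```

```bash
python3 go.py .4646 .0009 .071
```

```text
6.9 rot [0.001 0.001 0.002] shift [0.0006 0.0034 0.0943] q [ 0.63  0.06 -0.74  1.92  0.05  1.18 -0.13] [4.610e-01 4.000e-04 1.653e-01]
```

>>> play_rows(increments="0 0 0 0 0.003 0.03 1;0 0 0 0 0.003 0.06 1;0 0 0 0 0.003 0.08 1;0 0 0 0 0.003 0.093 1;0 0 0 0 0.003 0.093 1;0 0 0 0 0.003 0.093 1")

```text
time: 7.5
ee_pos: [0.4644, 0.0009, 0.0725]
eef_rot: [0.706, 0.708, 0.0, -0.0]
ft_force: [1.1, 0.3, 0.7]
width: 0.0871
grip_force: 0.0
```

>>> play_rows(increments="0 0 0 0 0 0 0.6;0 0 0 0 0 0 0.45;0 0 0 0 0 0 0.3;0 0 0 0 0 0 0.3;0 0 0 0 0 0 0.3;0 0 0 0 0 0 0.3;0 0 0 0 0 0 0.3;0 0 0 0 0 0 0.3")

```text
time: 8.3
ee_pos: [0.4637, 0.0008, 0.0721]
eef_rot: [0.706, 0.708, -0.0, 0.0]
ft_force: [-0.3, -0.4, 0.9]
width: 0.0443
grip_force: 24.9
```

```bash
python3 go.py .631 .0036 .15
```

```text
8.3 rot [0.    0.    0.002] shift [ 0.0024  0.1673 -0.0779] q [ 0.59  0.2  -0.73  2.01  0.16  0.99 -0.22] [0.4637 0.0008 0.0721]
```

>>> play_rows(increments="0 0 0 0 0 -0.01 0.3;0 0 0 0 0 -0.025 0.3;0 0 0 0 0 -0.04 0.3;0 0 0 0 0 -0.06 0.3;0 0 0 0 0 -0.078 0.3;0 0 0 0 0 -0.078 0.3;0 0 0 0 0 -0.078 0.3")

```text
time: 9.0
ee_pos: [0.4637, 0.0008, 0.1501]
eef_rot: [0.706, 0.708, 0.0, 0.0]
ft_force: [-0.3, 0.4, -1.9]
width: 0.0446
grip_force: 24.9
```

>>> play_rows(increments="0 0 0 0 0.03 0 0.3;0 0 0 0 0.07 0 0.3;0 0 0 0.001 0.11 0 0.3;0 0 0 0.002 0.145 0 0.3;0 0 0 0.0025 0.167 0 0.3;0 0 0 0.0025 0.167 0 0.3;0 0 0 0.0025 0.167 0 0.3")

```text
time: 9.7
ee_pos: [0.6299, 0.0041, 0.1485]
eef_rot: [0.706, 0.708, -0.001, -0.001]
ft_force: [-0.4, -0.1, -1.6]
width: 0.0445
grip_force: 24.9
```

```bash
python3 go.py .631 .0036 .0715;  python3 -c "
from h import *
snap('top','pics/top2.png');c=snap('side','pics/side2.png')
s=cv2.imread('pics/side2.png')[140:340,170:430];t=cv2.imread('pics/top2.png')[120:300,200:450]
cv2.imwrite('pics/c3.png',np.vstack([cv2.resize(s,(390,300)),cv2.resize(t,(390,281))]))"
```

```text
9.7 rot [-0.003 -0.001  0.003] shift [-0.0006  0.0013  0.077 ] q [ 0.44  0.48 -0.69  1.51  0.31  1.27 -0.29] [0.6299 0.0041 0.1485]
```

View pics/c3.png

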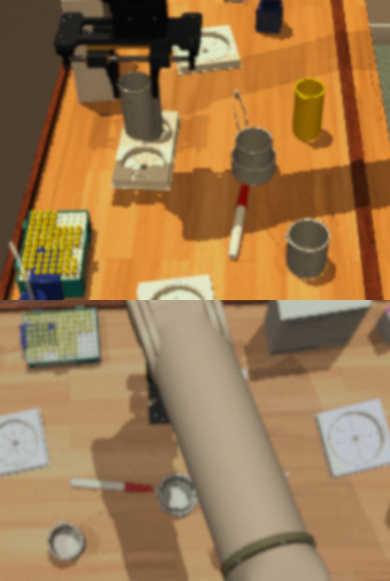

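```bash
python3 -c "
from h import *
I,T,K=load('pics/side2.npz')
f=lambda p:((proj(T,K,p)-[170,140])*1.5).round(0)
print('tall2 in well bottom/top',f((.63,-.071,.004)),f((.63,-.071,.096)))
print('held bottom/top',f((.63,.004,.083)),f((.63,.004,.175)))
s=cv2.imread('pics/side2.png')[150:250,220:320];cv2.imwrite('pics/c4.png',cv2.resize(s,(500,500),interpolation=cv2.INTER_CUBIC))
"
```

```text
tall2 in well bottom/top [149. 134.] [144.  89.]
held bottom/top [140. 129.] [135.  80.]
```

View pics/c4.png

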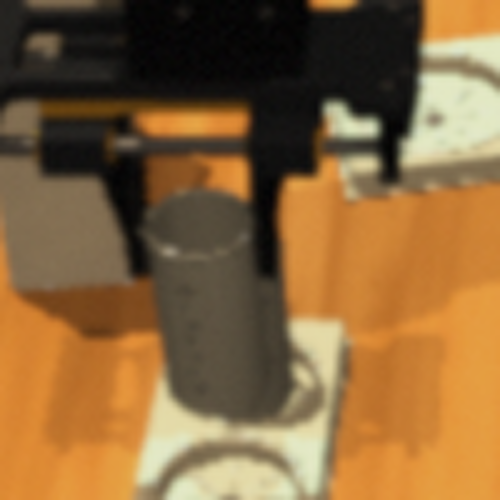

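The enlarged crop shows the held tall_1 upright, leaning only as far as perspective predicts. tall_2 stands behind it in the far well.

>>> play_rows(increments="0 0 0 0 0.001 0.02 0.3;0 0 0 0 0.001 0.04 0.3;0 0 0 0 0.001 0.058 0.3;0 0 0 0 0.001 0.07 0.3;0 0 0 0 0.001 0.077 0.3;0 0 0 0 0.001 0.077 0.3;0 0 0 0 0.001 0.0785 0.3;0 0 0 0 0.001 0.0785 0.3")

```text
time: 10.6
ee_pos: [0.632, 0.0037, 0.0723]
eef_rot: [0.706, 0.708, 0.0, 0.0]
ft_force: [-0.1, -0.2, -1.2]
width: 0.0449
grip_force: 24.9
```

```bash
python3 go.py .631 .0036 .0701
```

```text
10.6 rot [0.001 0.    0.002] shift [-0.0001 -0.001   0.0022] q [ 0.42  0.56 -0.66  1.58  0.37  1.13 -0.33] [0.632  0.0037 0.0723]
```

>>> play_rows(increments="0 0 0 0 0 0.001 0.3;0 0 0 0 0 0.0018 0.3;0 0 0 0 0 0.0018 0.3")

```text
time: 10.9
ee_pos: [0.6319, 0.0037, 0.0702]
eef_rot: [0.706, 0.708, 0.0, 0.0]
ft_force: [-0.4, -0.1, 1.7]
width: 0.0446
grip_force: 24.9
```

>>> play_rows(increments="0 0 0 0 0 0 0.7;0 0 0 0 0 0 1;0 0 0 0 0 0 1;0 0 0 0 0 0 1;0 0 0 0 0 -0.03 1;0 0 0 0 0 -0.06 1;0 0 0 0 0 -0.06 1;0 0 0 0 0 -0.06 1")

```text
time: 11.7
ee_pos: [0.632, 0.0037, 0.1302]
eef_rot: [0.706, 0.708, 0.0, 0.001]
ft_force: [-0.6, -0.8, -0.7]
width: 0.0864
grip_force: 0.0
```

```bash
python3 go.py .4646 .0009 .13
```

```text
11.7 rot [0.001 0.    0.002] shift [-0.0024 -0.1674 -0.    ] q [ 0.44  0.5  -0.69  1.53  0.33  1.23 -0.3 ] [0.632  0.0037 0.1302]
```

>>> play_rows(increments="0 0 0 0 -0.04 0 1;0 0 0 -0.001 -0.085 0 1;0 0 0 -0.002 -0.125 0 1;0 0 0 -0.0025 -0.155 0 1;0 0 0 -0.0025 -0.1678 0 1;0 0 0 -0.0025 -0.1678 0 1;0 0 0 -0.0025 -0.1678 0 1;0 0 0 -0.0025 -0.1678 0 1")

```text
time: 12.5
ee_pos: [0.4645, 0.0009, 0.1295]
eef_rot: [0.706, 0.708, 0.0, -0.0]
ft_force: [-1.0, -0.4, -0.3]
width: 0.087
grip_force: 0.0
```

```bash
python3 go.py .4642 .0009 .041; python3 -c "
from h import *
snap('side','pics/side3.png')
s=cv2.imread('pics/side3.png')[140:260,210:400];cv2.imwrite('pics/c5.png',cv2.resize(s,(570,360),interpolation=cv2.INTER_CUBIC))"
```

```text
12.5 rot [-0.    -0.001  0.002] shift [-0.0001 -0.0003  0.0885] q [ 0.65  0.12 -0.78  1.95  0.09  1.1  -0.17] [0.4645 0.0009 0.1295]
```

View pics/c5.png

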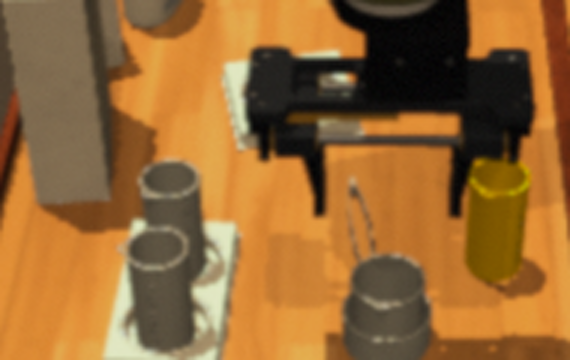

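Both tall beakers stand upright in their wells, at crop (163,290) and (175,220). The squat and dish nest at (388,300) sits below the gripper. Next I'll descend on squat_1.

>>> play_rows(increments="0 0 0 0 0 0.03 1;0 0 0 0 0 0.06 1;0 0 0 0 0 0.078 1;0 0 0 0 0 0.088 1;0 0 0 0 0 0.088 1;0 0 0 0 0 0.088 1")

```text
time: 13.15
ee_pos: [0.4645, 0.0011, 0.0423]
eef_rot: [0.706, 0.708, 0.0, 0.0]
ft_force: [0.7, 0.5, 0.5]
width: 0.0867
grip_force: 0.0
```

>>> play_rows(increments="0 0 0 0 0 0 0.7;0 0 0 0 0 0 0.55;0 0 0 0 0 0 0.4;0 0 0 0 0 0 0.4;0 0 0 0 0 0 0.4;0 0 0 0 0 0 0.4;0 0 0 0 0 0 0.4;0 0 0 0 0 0 0.4")

```text
time: 13.95
ee_pos: [0.464, 0.0008, 0.0419]
eef_rot: [0.706, 0.708, -0.0, 0.0]
ft_force: [-1.2, -0.3, 3.9]
width: 0.0557
grip_force: 25.0
```

>>> play_rows(increments="0 0 0 0 0 -0.01 0.4;0 0 0 0 0 -0.025 0.4;0 0 0 0 0 -0.04 0.4;0 0 0 0 0 -0.06 0.4;0 0 0 0 0 -0.08 0.4;0 0 0 0 0 -0.08 0.4;0 0 0 0 0 -0.08 0.4")

```text
time: 14.65
ee_pos: [0.4641, 0.0007, 0.1224]
eef_rot: [0.706, 0.708, 0.0, 0.001]
ft_force: [-0.6, -0.5, -1.3]
width: 0.0554
grip_force: 25.0
```

```bash
python3 go.py .5457 .3545 .12; python3 -c "
from h import *
snap('side','pics/side4.png')
s=cv2.imread('pics/side4.png')[140:260,250:440];cv2.imwrite('pics/c6.png',cv2.resize(s,(570,360),interpolation=cv2.INTER_CUBIC))"
```

```text
14.65 rot [0.001 0.001 0.002] shift [0.3536 0.0822 0.0022] q [ 0.65  0.13 -0.78  1.96  0.1   1.09 -0.18] [0.4641 0.0007 0.1224]
```

View pics/c6.png

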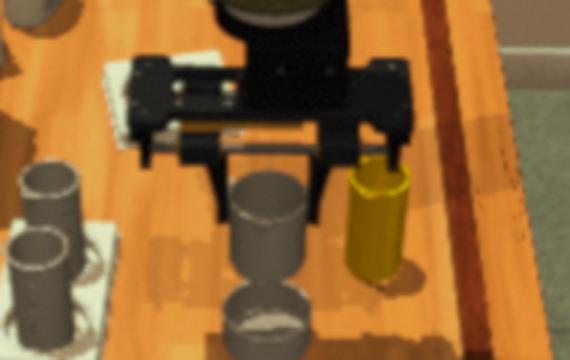

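squat_1 is lifted clear at crop (267,225), and the dish stayed on the bench at (267,315).

>>> play_rows(increments="0 0 0 0.03 0.01 0 0.4;0 0 0 0.075 0.02 0 0.4;0 0 0 0.12 0.03 0 0.4;0 0 0 0.165 0.04 0 0.4;0 0 0 0.21 0.05 0 0.4;0 0 0 0.255 0.06 0 0.4;0 0 0 0.3 0.07 0 0.4;0 0 0 0.33 0.078 0 0.4")

```text
time: 15.5
ee_pos: [0.54, 0.3344, 0.1203]
eef_rot: [0.706, 0.709, -0.001, -0.001]
ft_force: [-0.6, -0.1, -1.0]
width: 0.0558
grip_force: 25.0
```

>>> play_rows(increments="0 0 0 0.015 0.003 0 0.4;0 0 0 0.0235 0.004 0 0.4;0 0 0 0.0235 0.004 0 0.4;0 0 0 0.0235 0.004 0 0.4")

```text
time: 15.9
ee_pos: [0.5452, 0.3533, 0.1212]
eef_rot: [0.707, 0.708, -0.001, 0.0]
ft_force: [0.8, 0.3, -1.6]
width: 0.0556
grip_force: 25.0
```

```bash
python3 go.py .5457 .3545 .044
```

```text
15.9 rot [-0.001  0.001  0.001] shift [0.0013 0.0005 0.0772] q [-0.07  0.59 -0.81  1.48  0.44  1.26 -0.93] [0.5452 0.3533 0.1212]
```

>>> play_rows(increments="0 0 0 0.001 0 0.02 0.4;0 0 0 0.001 0 0.04 0.4;0 0 0 0.001 0 0.058 0.4;0 0 0 0.001 0 0.07 0.4;0 0 0 0.001 0 0.076 0.4;0 0 0 0.001 0 0.0772 0.4;0 0 0 0.001 0 0.0772 0.4")

```text
time: 16.6
ee_pos: [0.5454, 0.3557, 0.045]
eef_rot: [0.706, 0.708, 0.0, 0.0]
ft_force: [-0.1, 0.3, -1.3]
width: 0.0554
grip_force: 25.0
```

```bash
python3 go.py .5457 .3545 .0428
```

```text
16.6 rot [ 0.001 -0.     0.002] shift [-0.0012  0.0003  0.0022] q [-0.09  0.67 -0.78  1.54  0.5   1.14 -0.97] [0.5454 0.3557 0.045 ]
```

>>> play_rows(increments="0 0 0 -0.001 0 0.0012 0.4;0 0 0 -0.001 0 0.002 0.4;0 0 0 -0.001 0 0.002 0.4")

```text
time: 16.9
ee_pos: [0.5455, 0.3546, 0.043]
eef_rot: [0.706, 0.708, 0.0, 0.0]
ft_force: [-1.0, -1.1, 0.9]
width: 0.0555
grip_force: 25.0
```

>>> play_rows(increments="0 0 0 0 0 0 0.7;0 0 0 0 0 0 1;0 0 0 0 0 0 1;0 0 0 0 0 0 1;0 0 0 0 0 -0.03 1;0 0 0 0 0 -0.07 1;0 0 0 0 0 -0.07 1;0 0 0 0 0 -0.07 1")

```text
time: 17.7
ee_pos: [0.5456, 0.3549, 0.1135]
eef_rot: [0.706, 0.708, 0.001, 0.0]
ft_force: [-0.1, -0.7, 0.1]
width: 0.0864
grip_force: 0.0
```

```bash
python3 go.py .3902 .1801 .113
```

```text
17.7 rot [ 0.002 -0.001  0.002] shift [-0.1745 -0.1557  0.    ] q [-0.07  0.6  -0.81  1.48  0.45  1.25 -0.93] [0.5456 0.3549 0.1135]
```

>>> play_rows(increments="0 0 0 -0.04 0 0 1;0 0 0 -0.08 -0.01 0 1;0 0 0 -0.115 -0.045 0 1;0 0 0 -0.145 -0.085 0 1;0 0 0 -0.165 -0.125 0 1;0 0 0 -0.1745 -0.15 0 1;0 0 0 -0.1745 -0.156 0 1;0 0 0 -0.1745 -0.156 0 1")

```text
time: 18.5
ee_pos: [0.3892, 0.179, 0.1122]
eef_rot: [0.707, 0.708, -0.0, 0.001]
ft_force: [-0.3, 0.8, 0.5]
width: 0.0869
grip_force: 0.0
```

>>> play_rows(increments="0 0 0 0 0 0 1;0 0 0 0 0 0 1")

```text
time: 18.7
ee_pos: [0.3902, 0.1804, 0.1125]
eef_rot: [0.706, 0.708, 0.0, -0.001]
ft_force: [0.7, 0.2, 0.2]
width: 0.0869
grip_force: 0.0
```

```bash
python3 go.py .3902 .1801 .035
```

```text
18.7 rot [-0.    -0.001  0.002] shift [-0.0004  0.0001  0.0775] q [ 0.43  0.07 -0.97  2.04  0.07  1.06 -0.57] [0.3902 0.1804 0.1125]
```

>>> play_rows(increments="0 0 0 0 0 0.03 1;0 0 0 0 0 0.055 1;0 0 0 0 0 0.07 1;0 0 0 0 0 0.0775 1;0 0 0 0 0 0.0775 1;0 0 0 0 0 0.0775 1")

```text
time: 19.3
ee_pos: [0.3899, 0.1803, 0.0355]
eef_rot: [0.706, 0.708, 0.0, -0.0]
ft_force: [0.1, -0.2, 0.3]
width: 0.0871
grip_force: 0.0
```

>>> play_rows(increments="0 0 0 0 0 0 0.7;0 0 0 0 0 0 0.55;0 0 0 0 0 0 0.4;0 0 0 0 0 0 0.4;0 0 0 0 0 0 0.4;0 0 0 0 0 0 0.4;0 0 0 0 0 0 0.4;0 0 0 0 0 0 0.4")

```text
time: 20.1
ee_pos: [0.3897, 0.1797, 0.0352]
eef_rot: [0.706, 0.708, 0.0, 0.0]
ft_force: [-0.8, -1.7, 5.0]
width: 0.0559
grip_force: 25.0
```

>>> play_rows(increments="0 0 0 0 0 -0.01 0.4;0 0 0 0 0 -0.025 0.4;0 0 0 0 0 -0.045 0.4;0 0 0 0 0 -0.065 0.4;0 0 0 0 0 -0.085 0.4;0 0 0 0 0 -0.085 0.4;0 0 0 0 0 -0.085 0.4")

```text
time: 20.8
ee_pos: [0.3895, 0.1796, 0.1201]
eef_rot: [0.706, 0.708, 0.0, 0.0]
ft_force: [0.4, 0.3, -0.9]
width: 0.0558
grip_force: 25.0
```

```bash
python3 go.py .5601 .2705 .12
```

```text
20.8 rot [0.001 0.    0.002] shift [0.0906 0.1707 0.0002] q [ 0.45  0.05 -0.99  2.04  0.05  1.07 -0.56] [0.3895 0.1796 0.1201]
```

>>> play_rows(increments="0 0 0 0.01 0.03 0 0.4;0 0 0 0.025 0.07 0 0.4;0 0 0 0.045 0.11 0 0.4;0 0 0 0.07 0.145 0 0.4;0 0 0 0.085 0.165 0 0.4;0 0 0 0.0906 0.1707 0 0.4;0 0 0 0.0906 0.1707 0 0.4;0 0 0 0.0906 0.1707 0 0.4")

```text
time: 21.6
ee_pos: [0.5589, 0.2702, 0.1193]
eef_rot: [0.706, 0.708, -0.001, -0.0]
ft_force: [0.2, 0.1, -0.7]
width: 0.0556
grip_force: 25.0
```

```bash
python3 go.py .5601 .2705 .0412; python3 -c "
from h import *
snap('side','pics/side5.png')
s=cv2.imread('pics/side5.png')[200:440,230:410];cv2.imwrite('pics/c7.png',cv2.resize(s,(450,600),interpolation=cv2.INTER_CUBIC))"
```

```text
21.6 rot [-0.001  0.001  0.003] shift [0.0004 0.0013 0.0781] q [ 0.13  0.55 -0.87  1.56  0.44  1.24 -0.82] [0.5589 0.2702 0.1193]
```

View pics/c7.png

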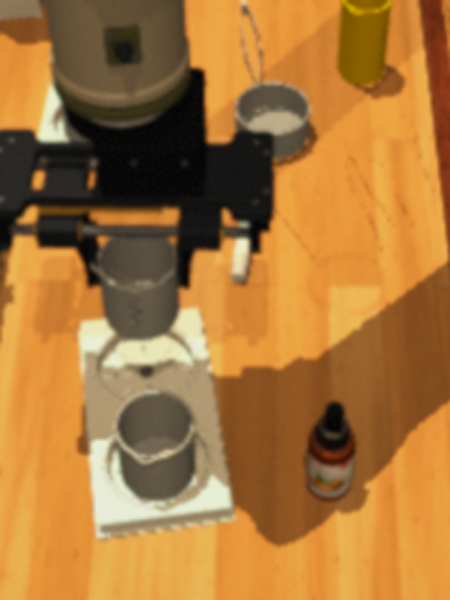

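squat_1 stands in the near well at crop (155,445), and the held squat_2 hangs at (140,290) over the other well. The dish is at (272,120) and the bottle is untouched. Next I'll lower squat_2.

>>> play_rows(increments="0 0 0 0 0.001 0.02 0.4;0 0 0 0 0.001 0.04 0.4;0 0 0 0 0.001 0.058 0.4;0 0 0 0 0.001 0.07 0.4;0 0 0 0 0.001 0.076 0.4;0 0 0 0 0.001 0.0775 0.4;0 0 0 0 0.001 0.0775 0.4")

```text
time: 22.35
ee_pos: [0.5612, 0.2709, 0.0429]
eef_rot: [0.706, 0.708, 0.0, 0.0]
ft_force: [0.0, 0.1, -1.1]
width: 0.0555
grip_force: 25.0
```

```bash
python3 go.py .5601 .2705 .0391
```

```text
22.35 rot [ 0.    -0.     0.002] shift [-0.0004 -0.0011  0.0038] q [ 0.09  0.63 -0.83  1.62  0.51  1.12 -0.86] [0.5612 0.2709 0.0429]
```

>>> play_rows(increments="0 0 0 0 -0.001 0.0015 0.4;0 0 0 0 -0.001 0.003 0.4;0 0 0 0 -0.001 0.0037 0.4;0 0 0 0 -0.001 0.0037 0.4")

```text
time: 22.75
ee_pos: [0.5601, 0.2708, 0.0393]
eef_rot: [0.706, 0.708, 0.0, 0.0]
ft_force: [-0.6, -0.9, 2.8]
width: 0.0558
grip_force: 25.0
```

>>> play_rows(increments="0 0 0 0 0 0 0.7;0 0 0 0 0 0 1;0 0 0 0 0 0 1;0 0 0 0 0 0 1;0 0 0 0 0 -0.03 1;0 0 0 0 0 -0.07 1;0 0 0 0 0 -0.09 1;0 0 0 0 0 -0.09 1")

```text
time: 23.55
ee_pos: [0.5614, 0.2718, 0.1322]
eef_rot: [0.706, 0.708, 0.002, 0.001]
ft_force: [0.1, -0.1, 0.7]
width: 0.0869
grip_force: 0.0
```

```bash
python3 go.py .464 .0009 .1
python3 - <<'E'
from h import *
from meas import tri
for n in("top","side"): snap(n,f"pics/{n}6.png")
t=cv2.imread("pics/top6.png");s=cv2.imread("pics/side6.png")
f=lambda i,u,v,h:cv2.resize(i[v-h:v+h,u-h:u+h],(390,390),interpolation=cv2.INTER_CUBIC)
cv2.imwrite("pics/c8.png",np.hstack([f(t,313,244,20),f(s,339,250,30)]))
E
```

```text
23.55 rot [ 0.005 -0.002  0.002] shift [-0.2707 -0.0981  0.0312] q [ 0.13  0.54 -0.88  1.55  0.43  1.26 -0.81] [0.5614 0.2718 0.1322]
```

View pics/c8.png

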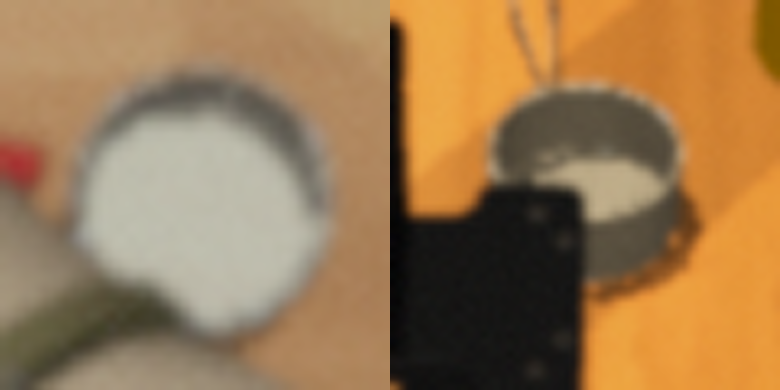

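```bash
python3 -c "
from meas import *
p,e=tri((313.7,244.9),(339.2,243.1));print(p,e)
print('jar lid',onz(*t[1:],471,247.5,.104),'dropper',onz(*t[1:],172,265,.06))"; python3 go.py .464 .0015 .1322
```

```text
[0.46216485 0.00254403 0.03151499] 0.00025899995361581505
jar lid [ 0.43590089 -0.37375869  0.104     ] dropper [0.41916494 0.35413104 0.06      ]
23.65 rot [0.    0.    0.002] shift [-0.2688 -0.0966 -0.0035] q [ 0.13  0.54 -0.88  1.55  0.43  1.25 -0.81] [0.5601 0.2705 0.1287]
```

>>> play_rows(increments="0 0 0 -0.045 -0.01 0 1;0 0 0 -0.09 -0.03 0 1;0 0 0 -0.135 -0.05 0 1;0 0 0 -0.18 -0.065 0 1;0 0 0 -0.22 -0.08 0 1;0 0 0 -0.25 -0.09 0 1;0 0 0 -0.2705 -0.0965 0 1;0 0 0 -0.2705 -0.0965 0 1")

```text
time: 24.45
ee_pos: [0.4626, -0.0036, 0.1276]
eef_rot: [0.708, 0.706, -0.001, -0.0]
ft_force: [1.2, 0.7, -0.4]
width: 0.087
grip_force: 0.0
```

>>> play_rows(increments="0 0 0 0 0 0 1;0 0 0 0 0 0 1")

```text
time: 24.65
ee_pos: [0.464, 0.0011, 0.1285]
eef_rot: [0.706, 0.708, 0.0, -0.0]
ft_force: [0.1, -0.4, 0.6]
width: 0.0872
grip_force: 0.0
```

```bash
python3 go.py .464 .001 .018
```

```text
24.65 rot [-0.    -0.001  0.003] shift [-0.0002  0.      0.1105] q [ 0.78  0.15 -0.93  1.95  0.13  1.11 -0.19] [0.464  0.0011 0.1285]
```

>>> play_rows(increments="0 0 0 0 0 0.04 1;0 0 0 0 0 0.075 1;0 0 0 0 0 0.1 1;0 0 0 0 0 0.112 1;0 0 0 0 0 0.112 1;0 0 0 0 0 0.112 1")

```text
time: 25.25
ee_pos: [0.4648, 0.0007, 0.0177]
eef_rot: [0.706, 0.708, 0.0, 0.0]
ft_force: [-0.0, 0.4, 0.2]
width: 0.087
grip_force: 0.0
```

>>> play_rows(increments="0 0 0 0 0 0 0.8;0 0 0 0 0 0 0.7;0 0 0 0 0 0 0.6;0 0 0 0 0 0 0.6;0 0 0 0 0 0 0.6;0 0 0 0 0 0 0.6;0 0 0 0 0 0 0.6")

```text
time: 25.95
ee_pos: [0.4645, -0.0003, 0.0174]
eef_rot: [0.707, 0.708, 0.0, 0.0]
ft_force: [-1.9, -0.2, 7.4]
width: 0.068
grip_force: 25.0
```

>>> play_rows(increments="0 0 0 0 0 -0.01 0.6;0 0 0 0 0 -0.03 0.6;0 0 0 0 0 -0.06 0.6;0 0 0 0 0 -0.09 0.6;0 0 0 0 0 -0.105 0.6;0 0 0 0 0 -0.105 0.6;0 0 0 0 0 -0.105 0.6")

```text
time: 26.65
ee_pos: [0.4637, -0.0004, 0.1212]
eef_rot: [0.707, 0.708, -0.0, 0.0]
ft_force: [-1.2, 0.4, -1.8]
width: 0.0681
grip_force: 25.0
```

```bash
python3 go.py .5515 -.2925 .12 45
```

```text
26.65 rot [-0.     0.001  0.787] shift [-0.2923  0.0874  0.0013] q [ 0.79  0.16 -0.94  1.96  0.14  1.09 -0.21] [ 4.637e-01 -4.000e-04  1.212e-01]
```

>>> play_rows(increments="0 0 0.09 -0.03 0.01 0 0.6;0 0 0.19 -0.07 0.02 0 0.6;0 0 0.29 -0.11 0.033 0 0.6;0 0 0.39 -0.15 0.045 0 0.6;0 0 0.5 -0.19 0.057 0 0.6;0 0 0.6 -0.23 0.07 0 0.6;0 0 0.7 -0.265 0.08 0 0.6;0 0 0.787 -0.2923 0.0874 0 0.6")

```text
time: 27.45
ee_pos: [0.5512, -0.2944, 0.1191]
eef_rot: [0.925, 0.38, -0.001, -0.001]
ft_force: [0.5, -0.1, -0.6]
width: 0.0675
grip_force: 25.0
```

>>> play_rows(increments="0 0 0 0 0 0 0.6;0 0 0 0 0 0 0.6;0 0 0 0 0 0 0.6")

```text
time: 27.75
ee_pos: [0.5517, -0.2905, 0.1207]
eef_rot: [0.923, 0.384, -0.0, -0.001]
ft_force: [-0.0, -0.6, -0.7]
width: 0.0677
grip_force: 25.0
```

```bash
python3 go.py .5515 -.2925 .0224 45; python3 -c "
from h import *
snap('side','pics/side7.png');snap('top','pics/top7.png')
s=cv2.imread('pics/side7.png')[110:230,240:400];t=cv2.imread('pics/top7.png')[150:270,380:500];cv2.imwrite('pics/c9.png',np.hstack([cv2.resize(s,(460,345)),cv2.resize(t,(340,345))]))"
```

```text
27.75 rot [-0.002  0.     0.003] shift [-0.0016  0.0015  0.0983] q [ 0.88  0.47 -0.61  1.56  0.28  1.2  -0.57] [ 0.5517 -0.2905  0.1207]
```

View pics/c9.png

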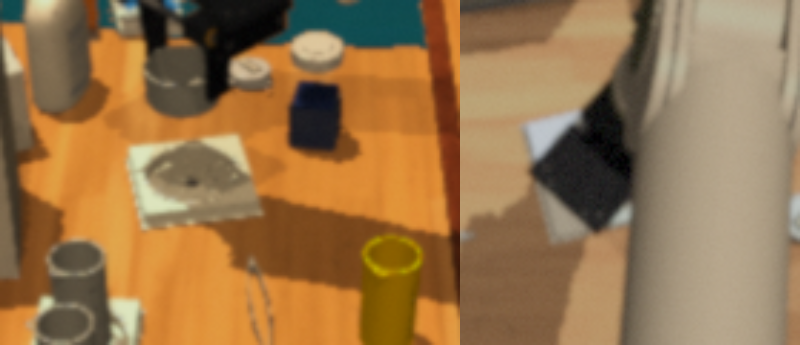

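The dish hangs level at side crop (180,80), over the dish tray at (195,180). The jar and the tall beakers have not moved. Next I'll lower the dish.

>>> play_rows(increments="0 0 0 -0.0015 0.0015 0.025 0.6;0 0 0 -0.0015 0.0015 0.05 0.6;0 0 0 -0.0015 0.0015 0.073 0.6;0 0 0 -0.0015 0.0015 0.088 0.6;0 0 0 -0.0015 0.0015 0.095 0.6;0 0 0 -0.0015 0.0015 0.097 0.6;0 0 0 -0.0015 0.0015 0.097 0.6")

```text
time: 28.55
ee_pos: [0.5525, -0.2944, 0.0256]
eef_rot: [0.924, 0.383, 0.0, 0.0]
ft_force: [-0.5, -0.2, -1.9]
width: 0.0681
grip_force: 25.0
```

```bash
python3 go.py .5515 -.2925 .0214 45
```

```text
28.55 rot [ 0.001 -0.     0.001] shift [ 0.0006 -0.002   0.0042] q [ 0.85  0.58 -0.57  1.63  0.35  1.04 -0.61] [ 0.5525 -0.2944  0.0256]
```

>>> play_rows(increments="0 0 0 0 -0.002 0.0015 0.6;0 0 0 0 -0.002 0.003 0.6;0 0 0 0 -0.002 0.004 0.6;0 0 0 0 -0.002 0.004 0.6")

```text
time: 28.95
ee_pos: [0.5509, -0.293, 0.0215]
eef_rot: [0.924, 0.383, 0.0, 0.0]
ft_force: [-2.0, 1.0, 5.1]
width: 0.0676
grip_force: 25.0
```

>>> play_rows(increments="0 0 0 0 0 0 0.85;0 0 0 0 0 0 1;0 0 0 0 0 0 1;0 0 0 0 0 0 1;0 0 0 0 0 -0.03 1;0 0 0 0 0 -0.07 1;0 0 0 0 0 -0.11 1;0 0 0 0 0 -0.15 1")

```text
time: 29.75
ee_pos: [0.5505, -0.2927, 0.1724]
eef_rot: [0.924, 0.383, 0.0, -0.0]
ft_force: [0.5, -0.2, 0.6]
width: 0.0871
grip_force: 0.0
```

```bash
python3 go.py .45 -.15 .25 45
```

```text
29.75 rot [-0.    -0.     0.001] shift [ 0.03   -0.1719 -0.0776] q [ 0.89  0.43 -0.62  1.51  0.25  1.29 -0.54] [ 0.5505 -0.2927  0.1724]
```

>>> play_rows(increments="0 0 0 0 0 -0.04 1;0 0 0 0 0 -0.08 1;0 0 0 -0.04 0 -0.08 1;0 0 0 -0.08 0 -0.08 1;0 0 0 -0.12 0 -0.08 1;0 0 0 -0.16 0 -0.08 1;0 0 0 -0.2 0 -0.08 1;0 0 0 -0.24 0 -0.08 1")

```text
time: 30.55
ee_pos: [0.3797, -0.4636, 0.251]
eef_rot: [0.924, 0.383, -0.0, 0.0]
ft_force: [0.4, 0.5, 0.3]
width: 0.0873
grip_force: 0.0
```

```bash
python3 -c "
from h import *
snap('side','pics/side8.png');snap('top','pics/top8.png')
s=cv2.imread('pics/side8.png')[100:440,220:420];t=cv2.imread('pics/top8.png')[140:290,150:490];cv2.imwrite('pics/c10.png',np.hstack([cv2.resize(s,(300,510)),cv2.resize(cv2.copyMakeBorder(t,0,190,0,0,0),(500,500))[:,:].repeat(1,0) if 0 else cv2.copyMakeBorder(cv2.resize(t,(500,221)),0,289,0,0,0)]))"
```

```text
(no output)
```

View pics/c10.png

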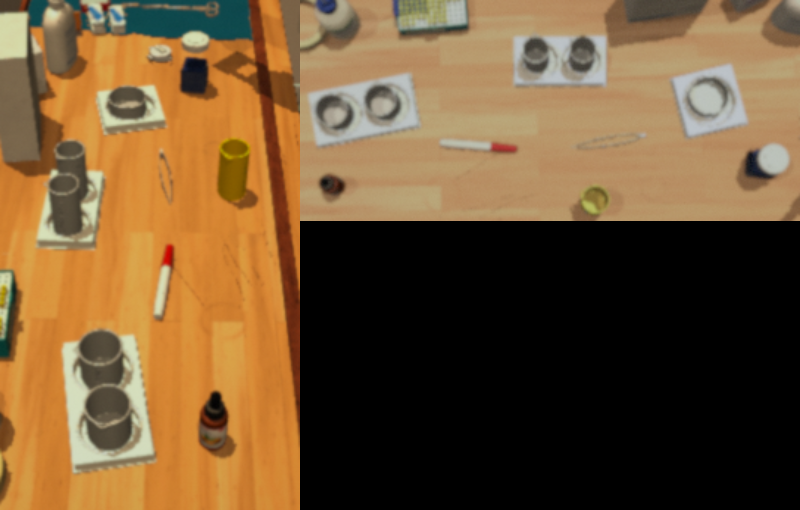

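All five stand upright in their own wells: squats at crop (333,112) and (382,103), talls at (536,54) and (583,54), the dish at (708,98). The jar and bottle are where they started, so I'm handing the job in.

```bash
python3 -c "
from bench import *
print(close_job())"
```

```text
the job is handed in; nothing more can be done
None
```

I took the nest apart and handed the job in: in the last camera views all five vessels stand upright in their own trays' wells, and the jar and bottle are where they started; the hand-in gave no verdict.

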